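# Hang a two-tier drying chain of kit parts

## Robot

A 6-joint arm with a two-finger parallel gripper is mounted at the origin on the work surface. World frame = base frame: x ahead of the robot, y to its left, z up, the work surface at z = 0. Lengths are in m, angles in degrees, forces in N, time in s.
With the tool pointing down it reaches from about 0.4 to 0.825 m from the base axis. Payload 7 kg.
Tool frame: the origin (TCP) lies at the very end of the fingers, on their centre line; the grasp point (between the pads) lies 19 mm behind it (r.hold_point_z is the distance from the TCP to the grasp point, in m); x points along the fingers, y is the direction in which the jaws open and shut, and the axes are right-handed (so a half turn about x gives the same grasp; the last joint's range is limited). The gripper opens to 88 mm and grips with 3 to 60 N. Pads are 19 mm wide; open, the fingers measure 130 mm over their backs; the gripper's body (78 mm by 193 mm) begins 47 mm behind the grasp point.
Start: joints at [80.277, 20.546, 0.682, 0, -70.136, -16.507], TCP at [0.298, 0.605, 0.227] pointing down, gripper open.
Joint ranges: [-176.03, 176.03], [-82.01, 121.73], [-58.28, 71.71], [-173.87, 95.51], [-174.79, -0.11], [-173.66, 173.66]. Speed limits (degrees/s): [136.94, 136.94, 172.46, 180, 180, 180].

## Interface

Orientations are given as [roll, pitch, yaw] about the fixed x, y, z axes, in that order (R = Rz(yaw) Ry(pitch) Rx(roll)).
In Python, from plant import r gives the robot as it stands. The module is installed in compiled form; this text tells all that it offers.
- The arm moves only by the shell command python3 -m creep 'ROWS' [FORCE]. ROWS is JSON, a list of rows, each a list of 7 numbers: the turn, a rotation vector about the tool's x, y, z in rad, then the shift along the tool's x, y, z in cm, then the opening in per cent of the stroke, from 0 (shut) to 100 (fully open). In form: [[rx, ry, rz, x, y, z, fingers], ...]. A call has 1 to 8 rows; each row shifts and turns the commanded pose from where the row before left it, along the tool's axes as they then stand; what a row does not reach is not made up. A row lasts 1/10 s, in which the tool goes at most 50 mm and 8.59 degrees, less where a joint would pass 70% of its speed; a pose out of reach is approached as far as the arm can. A call is refused whole if a number of a shift passes 5 or a number of a turn 0.15, either way. A call with a gripper value outside its range is refused whole. The fingers move at their own pace and stop on an object; FORCE is the grip in N (left out, the last holds). Time passes only in rows, so rows that do not move let the fingers close. It gives the time, the measured TCP pose, the force and the opening at its end, in the units of the state.
- r.get_state(): the state, without advancing time (a new reading comes with each control period).
- r.capture(name): name is "scene" or "top" or "wrist"; returns (picture, depth): 384x512x3 uint8, blue, green, red; 384x512 float32, m along the optical axis (not along the pixel's ray), 0 where there is no reading.
- r.camera_info(name): a dict with "fovy" (degrees; the focal length in pixels is half the picture's height over the tangent of half this angle, whatever the lens; pixels are square), "cx", "cy" (the principal point, pixels), "camera_from_world" (4x4, takes a point from world to camera coordinates). Camera axes: x right, y down, z forward; pixel columns grow to the right and rows downward; lengths in m; the calibration is good to about 2 mm. The wrist camera is an equidistant fisheye: a pixel r from the principal point sees the ray r / f radians off the axis. A picture is of the moment at which its call begins: read the wrist's pose just before it. camera_info takes no time and is no camera call; for the wrist camera it gives the pose at the moment of the call.
- r.close_job(): hands the job in, once; it reports no verdict.
Trained networks look in the newest picture that a camera, given by its name, has taken for a name from the list of things; names that differ only in an ending like _2 or _b are one class to them, and where a whole thing is asked for, a point or a joint stands for the part that bears it (a point fixed in the world has none). Each returns a list of dicts, best first, with "score" (0 to 1); they miss things now and then, are a little off and sometimes report something else, mostly with a low value. They report only what shows in the picture. A call takes as long as a camera call. They do not tell look-alikes from the thing itself.
- r.look_for(query, camera): "rect" ([left, top, right, bottom] in pixels, round what is visible of it).
- r.masks_of(query, camera): "pixels" (384x512 bool, what is visible of it) and "rect" ([left, top, right, bottom] in pixels, round what is visible of it).
The state is a dict: "time_s": time; "joints": joint angles; "qd": joint speeds; "joint_torque": joint torques, N m; "tcp_pos": TCP position; "eef_rot": TCP orientation; "contact_force": force on the tool from outside, world axes, zero at the start; "moment": the same for the moment, N m; "gripper_width": finger opening in m.
Only numpy, scipy, OpenCV 4.12 (cv2) and the standard library are available. Lean on these libraries where they do the work, as an engineer would, in place of code of your own. Each camera call takes 0.05 s, during which the arm holds its last target. There are 200 camera calls.

## Task

Hang the parts bar that has the ring under it (the mudguard bar) by its hook in the eye of the drying stand, then hang the wheel bar by its hook in the ring under the mudguard bar, so that both hang freely one below the other, at rest. Do not drop either bar and do not shift the half-built model car.

Things in the scene. Friction and masses are not known exactly. Their poses are not given: they have to be found in the camera images.
- stand: Fixed drying stand. Sizes in mm. Origin on the mat straight below its eye. A thin level arm, centre 335 up, runs in +x from the eye's top to a post of 14 diameter at x 150; wooden base from x 105 to 225, 200 wide, 18 high. The -x side, roughly towards the robot, is open and nothing is below the eye.
- stand_eye (a point): Centre of the wire at the lowest point of the stand's eye, where a hook rests, 286 mm above the stand's origin. Axes as the stand's. The eye is an upright closed ring of 5 mm steel wire, 44 mm inside diameter, in the stand's y-z plane: a hook goes through along x.
- upper: Mudguard bar, loose, about 70 g: level wooden bar 200 long (x), 10 wide (y), 12 high (z), in mm; origin at the bar's centre, z up. Wire hook above and wire ring below the middle. Two black mudguards, 16 wide, under it at x 24 to 64 either side, down to 30 below the origin. Outer 30 of each end bare: grip there across the 10 mm. Starts level in its rest.
- upper_hook (a point): Point in the mudguard bar's wire hook where the carrying wire's centre comes to lie, 61 mm above the bar's origin. Axes as the bar's. The hook, of 5 mm wire, lies in the x-z plane over the bar's middle: stem at x -11, half-circle crown (top 68.5 above the origin), tip at x +12 ending 44.5 above the origin; mouth open downwards, 17 mm wide.
- upper_loop (a point): Centre of the wire at the lowest point of the ring under the mudguard bar, 81.5 mm below the bar's origin. Axes as the bar's. The ring is closed, of 5 mm wire, 44 mm inside diameter, in the bar's y-z plane: a hook goes through along x. It moves with the bar, which swings when hung.
- lower: Wheel bar, loose, about 70 g: level wooden bar 200 long (y), 10 wide (x), 12 high (z), in mm; origin at the bar's centre, z up. Wire hook above the middle, no ring; hung, it crosses the mudguard bar. Two black wheels, 36 diameter, 15 thick, under it at y 26 to 62 either side, down to 50 below the origin. Outer 30 of each end bare: grip there across the 10 mm.
- lower_hook (a point): Point in the wheel bar's wire hook where the carrying wire's centre comes to lie, 61 mm above the bar's origin. Axes as the bar's. The hook, of 5 mm wire, lies in the x-z plane over the bar's middle: stem at x -11, half-circle crown (top 68.5 above the origin), tip at x +12 ending 44.5 above the origin; mouth open downwards, 17 mm wide.
- upper_rest: Fixed plywood rest in which the mudguard bar starts: foot 90 (x, along the bar) by 70 by 10 mm; two uprights, 18 mm either side of the middle, 6 thick, 30 wide, carry the bar's underside 100 mm above the foot's underside in notches 14 wide, 12 deep, open upwards. Origin at the centre of the foot's underside.
- lower_rest: The same kind of rest for the wheel bar, which lies along the rest's y axis (foot 70 by 90 by 10 mm). Origin at the centre of the foot's underside.
- car: Half-built black open model car standing on its wheels on the mat, about 170 long (x), 78 wide, 52 high in mm; stays where it is. Origin at the centre of its underside.
There are look-alikes about, which are no part of the job. Leave any yellow look-alike of the lower alone.

How it is judged:
By the outcome, as a careful person would: the job done as asked, in the order asked, and still so for the second after the job is handed in, with the robot touching nothing.
It also fails if it takes over 72 s, if anything falls off the work surface, if the arm or the gripper's body presses on something with over 40 N, if the wrist force passes 120 N, or if a joint passes its speed limit or range.

## Working session

There is one attempt and no reset: what is moved stays moved. The work goes in short steps, Python scripts to look and compute and a shell command to move; the robot and the scene stay as the last step left them, time stands still between calls to the robot, and variables do not carry over. Pictures are saved under pics/ and viewed, about 8 in all and at most 12, crops included, and the job is handed in when it is done.

```bash
mkdir -p pics
cat > h.py <<'E'
import numpy as np, cv2
from plant import r
from scipy.spatial.transform import Rotation as R
def cap(n,save=None):
    ci=r.camera_info(n); p,d=r.capture(n)
    if save: cv2.imwrite('pics/'+save,p)
    return p,d,ci
def foc(ci): return 192/np.tan(np.radians(ci['fovy']/2))
def unproj(ci,d,mask,fish=False):
    v,u=np.nonzero(mask&(d>0)); z=d[v,u]; f=foc(ci)
    a=(u-ci['cx'])/f; b=(v-ci['cy'])/f
    if fish:
        th=np.hypot(a,b); k=np.where(th>1e-9,np.tan(th)/np.maximum(th,1e-9),1); a=a*k;b=b*k
    P=np.c_[a*z,b*z,z,np.ones_like(z)]
    return (P@np.linalg.inv(ci['camera_from_world']).T)[:,:3],u,v
def proj(ci,X,fish=False):
    c=(ci['camera_from_world']@np.r_[X,1])[:3]; f=foc(ci)
    a,b=c[:2]/c[2]
    if fish:
        t=np.hypot(a,b); k=np.arctan(t)/t; a*=k;b*=k
    return a*f+ci['cx'],b*f+ci['cy']
E
python3 - <<'E'
from h import *
s=r.get_state(); print({k:np.round(v,3) for k,v in s.items()}, r.hold_point_z)
ims=[]
for n in ['scene','top']:
    p,d,ci=cap(n); ims.append(p)
    C=np.linalg.inv(ci['camera_from_world']); print(n,ci['fovy'],np.round(C,3).tolist())
    for q in ['stand','upper','lower','car','upper_rest','lower_rest']:
        for m in r.masks_of(q,n)[:3]:
            P,_,_=unproj(ci,d,m['pixels'])
            if len(P)==0: print(q,m['rect'],'nodepth');continue
            print(n,q,round(m['score'],2),np.round(m['rect']).tolist(),np.round(np.percentile(P,[3,50,97],axis=0),3).tolist())
    np.savez(n+'.npz',p=p,d=d)
cv2.imwrite('pics/a.png',cv2.resize(ims[0],(800,600)))
cv2.imwrite('pics/b.png',cv2.resize(ims[1],(800,600)))
E
```

```text
{'time_s': np.float64(0.0), 'joints': array([ 8.0278e+01,  2.0591e+01,  6.3800e-01, -2.2000e-02, -7.0137e+01,
       -1.6508e+01]), 'qd': array([-0.108,  0.023,  0.006,  0.068, -0.02 ,  0.062]), 'joint_torque': array([ 0.0000e+00, -5.8272e+01,  2.9305e+01,  6.9970e+00,  7.0000e-03,
       -0.0000e+00]), 'tcp_pos': array([0.298, 0.605, 0.226]), 'eef_rot': array([  93.527,   89.907, -112.71 ]), 'contact_force': array([-0.036, -0.007,  0.219]), 'moment': array([-0.028, -0.007, -0.029]), 'gripper_width': np.float64(0.087)} 0.0188
scene 42.81448598957207 [[0.83, 0.39, -0.399, 0.823], [0.557, -0.569, 0.604, -0.644], [0.009, -0.724, -0.69, 0.916], [0.0, 0.0, 0.0, 1.0]]
scene stand 0.82 [330.0, 172.0, 434.0, 369.0] [[0.581, -0.122, 0.008], [0.729, -0.028, 0.021], [0.795, 0.07, 0.341]]
scene upper 0.81 [171.0, 282.0, 260.0, 330.0] [[0.367, -0.252, 0.005], [0.458, -0.245, 0.113], [0.548, -0.203, 0.171]]
scene upper 0.34 [329.0, 168.0, 432.0, 371.0] [[0.576, -0.122, 0.012], [0.728, -0.028, 0.021], [0.794, 0.07, 0.341]]
scene lower 0.92 [229.0, 125.0, 282.0, 164.0] [[0.103, 0.261, 0.006], [0.193
[... 885 characters left out ...]
0.343]]
top upper 0.76 [337.0, 131.0, 359.0, 213.0] [[0.366, -0.273, 0.004], [0.453, -0.243, 0.114], [0.54, -0.235, 0.173]]
top lower 0.86 [100.0, 169.0, 182.0, 186.0] [[0.432, 0.17, 0.004], [0.445, 0.256, 0.114], [0.466, 0.348, 0.172]]
top lower 0.58 [124.0, 246.0, 148.0, 328.0] [[0.104, 0.26, 0.01], [0.187, 0.279, 0.055], [0.276, 0.299, 0.103]]
top car 0.67 [233.0, 150.0, 273.0, 216.0] [[0.369, -0.05, 0.003], [0.445, -0.012, 0.026], [0.521, 0.028, 0.051]]
top upper_rest 0.63 [327.0, 164.0, 358.0, 195.0] [[0.414, -0.258, 0.01], [0.451, -0.231, 0.014], [0.497, -0.211, 0.111]]
top lower_rest 0.68 [133.0, 166.0, 174.0, 197.0] [[0.413, 0.215, 0.01], [0.435, 0.253, 0.014], [0.481, 0.298, 0.113]]
```

View pics/a.png

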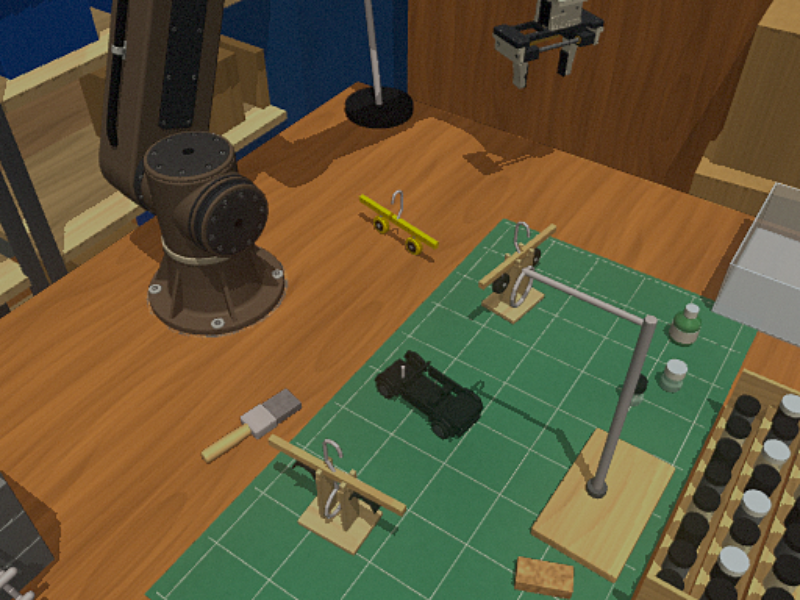

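View pics/b.png

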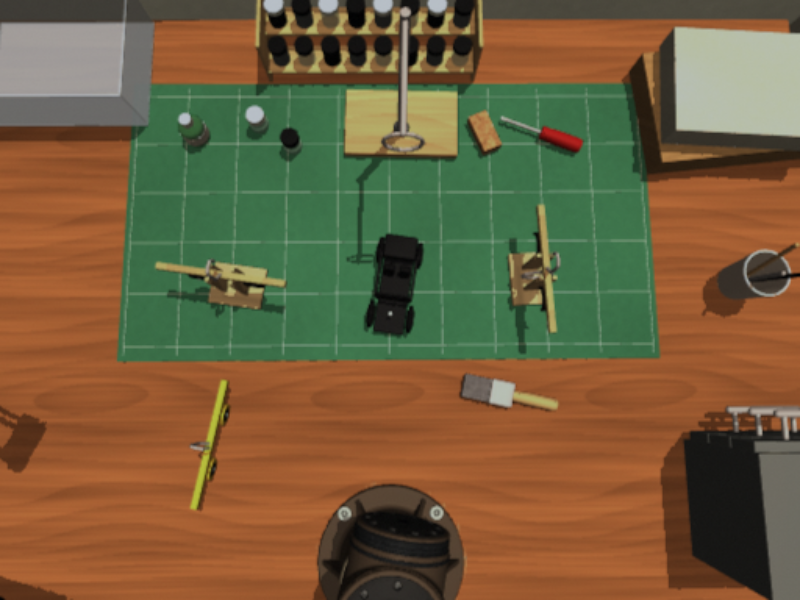

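The scene picture (800x600) shows:
- the mudguard bar in its rest, with its ring below, at (335,478)
- the wooden wheel bar at (518,258)
- the yellow look-alike at (400,222)
- the stand's eye at (520,287)
- the car at (430,395)

Candidates for the "upper" bar are (335,478), plus a false network hit on the stand. Candidates for the "lower" bar are wooden (518,258) and yellow (400,222), and I choose the wooden one.

```bash
cat > fit.py <<'E'
from h import *
cis={n:r.camera_info(n) for n in ['scene','top']}
def pts(n,lo,hi):
    z=np.load(n+'.npz'); P,u,v=unproj(cis[n],z['d'],np.ones((384,512),bool))
    k=np.all((P>lo)&(P<hi),axis=1); return P[k],z['p'][v[k],u[k]]
def line(P):
    c=P.mean(0); w=np.linalg.svd(P-c)[2][0]; return c,w
for n in cis:
    print(n)
    for nm,lo,hi in [('U',[.33,-.3,.104],[.58,-.19,.118]),('L',[.36,.13,.104],[.52,.38,.118])]:
        P,_=pts(n,lo,hi); c,w=line(P[:,:2]); t=(P[:,:2]-c)@w
        a,b=np.percentile(t,[.5,99.5]); print(nm,len(P),'mid',np.round(c+w*(a+b)/2,4),'len',round(b-a,3),'ang',np.round(np.degrees(np.arctan2(w[1],w[0])),2),'z',np.round(np.percentile(P[:,2],[50,95]),4))
        H,_=pts(n,np.array(lo)+[0,0,.022],np.array(hi)+[0,0,.075]); d=(H[:,:2]-c)
        s=d@w; nn=d@np.array([-w[1],w[0]])
        print('  hook',len(H),'along',np.round(np.percentile(s,[3,50,97]),4),'across',np.round(np.percentile(nn,[3,50,97]),4),'z',np.round(np.percentile(H[:,2],[1,50,99]),4))
        for zl in [.13,.14,.15,.16,.17]:
            k=abs(H[:,2]-zl)<.005; print('    z',zl,k.sum(),np.round(np.c_[s[k],nn[k]][:6],3).tolist())
    E,_=pts(n,[.5,-.08,.27],[.85,.06,.36])
    top=E[E[:,2]>.325]; 
    far=E[E[:,0]>.62]; c,w=line(far[:,:2]); print('arm',len(far),c,np.degrees(np.arctan2(w[1],w[0])),np.round(np.median(far[:,2]),4),far[:,0].max())
    ring=E[E[:,0]<.605]; print('ring',len(ring),np.round(np.percentile(ring,[2,50,98],axis=0),4).tolist())
    k=ring[:,2]<.322; c,w=line(ring[k][:,:2]); print(' plane',c,np.degrees(np.arctan2(w[1],w[0])))
    P,_=pts(n,[.6,-.15,.012],[.85,.1,.025]); rc=cv2.minAreaRect(P[:,:2].astype(np.float32)); print('base',rc, np.median(P[:,2]))
    Q,_=pts(n,[.55,-.06,.04],[.85,.05,.3]); Q=Q[Q[:,0]>.66]; print('post',Q.mean(0))
E
python3 fit.py
python3 - <<'E'
from h import *
a=np.load('scene.npz')['p'];b=np.load('top.npz')['p']
f=lambda i,x,y,w,h:cv2.resize(i[y:y+h,x:x+w],(400,300),interpolation=cv2.INTER_CUBIC)
cv2.imwrite('pics/c.png',np.vstack([np.hstack([f(a,165,275,100,75),f(a,290,135,80,60)]),np.hstack([f(b,300,135,100,75),f(b,95,145,92,69)])]))
E
```

```text
scene
U 757 mid [ 0.4563 -0.2449] len 0.198 ang 3.03 z [0.1132 0.116 ]
  hook 83 along [-0.0178 -0.0113  0.0077] across [-0.0015  0.0005  0.0033] z [0.1266 0.1632 0.1778]
    z 0.13 11 [[-0.019, 0.001], [-0.016, 0.001], [-0.015, 0.002], [-0.015, -0.001], [-0.014, 0.0], [-0.015, 0.005]]
    z 0.14 9 [[-0.016, 0.004], [-0.018, 0.001], [-0.016, 0.001], [-0.015, 0.003], [-0.014, -0.001], [-0.015, 0.002]]
    z 0.15 6 [[-0.016, -0.001], [-0.014, -0.001], [-0.014, 0.002], [-0.017, -0.0], [-0.015, 0.0], [-0.015, -0.003]]
    z 0.16 21 [[-0.018, -0.0], [-0.017, 0.001], [-0.015, 0.002], [-0.017, 0.001], [-0.014, 0.001], [-0.016, -0.0]]
    z 0.17 24 [[-0.014, 0.001], [-0.015, -0.0], [-0.013, 0.0], [-0.009, 0.001], [-0.018, 0.0], [-0.015, -0.001]]
L 371 mid [0.4491 0.2564] len 0.2 ang -98.55 z [0.1132 0.1162]
  hook 58 along [-0.009  -0.0058 -0.0029] across [-0.0138 -0.0084  0.0115] z [0.1272 0.1609 0.177 ]
    z 0.13 8 [[-0.005, -0.012], [-0.007, -0.01], [-0.003, -0.01], [-0.005, -0.008], [-0.003, -0.01], [-0.006, -0.008]]
    z 0.14 6 [[-0.007, -0.014], [-0.006, -0.011], [-0.003, -0.011], [-
[... 1698 characters left out ...]
011]]
    z 0.15 4 [[-0.001, 0.01], [0.001, 0.012], [0.0, 0.011], [-0.001, 0.011]]
    z 0.16 6 [[-0.001, -0.012], [0.0, -0.01], [0.0, -0.011], [0.0, 0.008], [0.0, 0.012], [-0.001, 0.011]]
    z 0.17 17 [[0.002, -0.013], [0.0, -0.014], [0.004, -0.009], [-0.001, -0.01], [-0.001, -0.011], [0.001, -0.007]]
arm 298 [ 0.68552165 -0.02262891] 178.72370785452435 0.3417 0.7280564454281854
ring 238 [[0.5688, -0.0434, 0.291], [0.5719, -0.0204, 0.3361], [0.6021, 0.0039, 0.3431]]
 plane [ 0.57092339 -0.02043558] -91.59156862807875
base ((0.7360981106758118, -0.03708484768867493), (0.22572042047977448, 0.1228005513548851), 88.61091613769531) 0.021124245910935424
post [ 0.80454653 -0.00482174  0.10543509]
```

View pics/c.png

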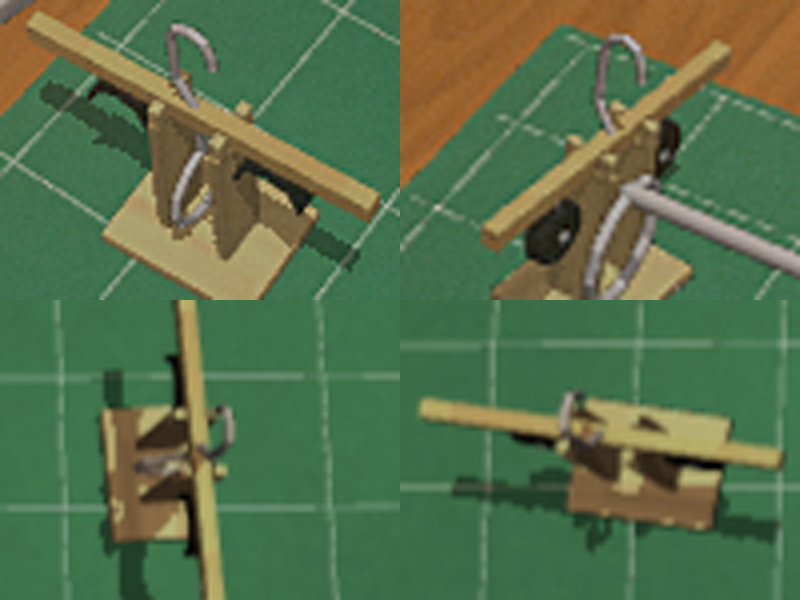

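The close crop shows both bars. The mudguard bar has its ring between the uprights at (190,190). The wooden wheel bar has dark wheels and shows no yellow. Both hook stems lie on the robot (-x) side, so no half turn is needed.

My estimates:

| Thing | Position | Yaw |
|---|---|---|
| upper | (0.455, -0.244) | 3.0° |
| lower | (0.447, 0.256) | -8.5° |
| eye | (0.572, -0.021, 0.286) | about -1.4° |

```bash
cat >> h.py <<'E'
def Rt(): return R.from_euler('xyz',r.get_state()['eef_rot'],degrees=True)
def down(jawdeg,lean=0):
    # tool x down; tool y along jawdeg in the world; lean = tilt about jaw axis
    y=np.array([np.cos(np.radians(jawdeg)),np.sin(np.radians(jawdeg)),0]); x=np.array([0,0,-1.])
    q=R.from_matrix(np.c_[x,y,np.cross(x,y)]); return R.from_rotvec(np.radians(lean)*y)*q
def plan(grip,Rg):
    """grip: world position of grasp point; prints turn left (tool) and shifts in the present and final tool axes (cm)"""
    s=r.get_state(); R0=Rt(); g=np.array(grip,float)
    tcp=g+Rg.apply([r.hold_point_z,0,0]); d=tcp-s['tcp_pos']
    print('t',round(s['time_s'],2),'turn',np.round((R0.inv()*Rg).as_rotvec(),4),'shift now-axes',np.round(100*R0.inv().apply(d),2),'final-axes',np.round(100*Rg.inv().apply(d),2),
      'grip now',np.round(s['tcp_pos']-R0.apply([r.hold_point_z,0,0]),4),'F',np.round(s['contact_force'],1),'w',round(s['gripper_width'],4))
E
python3 - <<'E'
from h import *
print(np.round(Rt().as_matrix(),3))
u=np.array([.455,-.244]); a=np.radians(3); e=u-.085*np.array([np.cos(a),np.sin(a)])
for j in (93,-87): plan([*e,.2],down(j))
E
```

```text
[[ 0.    -0.442 -0.897]
 [ 0.    -0.897  0.442]
 [-1.    -0.    -0.   ]]
t 0.7 turn [2.6315e+00 1.0000e-04 0.0000e+00] shift now-axes [  4.54  73.43 -44.18] final-axes [  4.54 -85.65   2.7 ] grip now [0.2983 0.6055 0.2454] F [-0.5  0.5  0.6] w 0.0878
t 0.7 turn [-0.5101 -0.      0.    ] shift now-axes [  4.54  73.43 -44.18] final-axes [ 4.54 85.65 -2.7 ] grip now [0.2983 0.6055 0.2454] F [-0.5  0.5  0.6] w 0.0878
```

```bash
python3 -m creep '[[-0.1275,0,0,0,0,0,100],[-0.1275,0,0,0,0,0,100],[-0.1275,0,0,0,0,0,100],[-0.1275,0,0,0,0,0,100]]' 50 && python3 -m creep '[[0,0,0,0,4.5,-2,100],[0,0,0,0,4.5,-2,100],[0,0,0,0,4.5,-2,100],[0,0,0,0,4.5,-2,100],[0,0,0,0,4.5,-2,100],[0,0,0,0,4.5,-2,100],[0,0,0,0,4.5,-2,100],[0,0,0,0,4.5,-1.5,100]]' && python3 -m creep '[[0,0,0,0,4.5,0,100],[0,0,0,0,4.5,0,100],[0,0,0,0,4.5,0,100],[0,0,0,0,4.5,0,100],[0,0,0,0,4.5,1,100],[0,0,0,0,4.5,1,100],[0,0,0,0,4.5,1,100],[0,0,0,0,4.5,1,100]]'
python3 - <<'E'
from h import *
u=np.array([.455,-.244]); a=np.radians(3); e=u-.085*np.array([np.cos(a),np.sin(a)])
plan([*e,.2],down(-87))
E
```

```text
time_s: 1.1
tcp_pos: [0.2983, 0.6055, 0.2266]
eef_rot: [-92.2, 90.0, 91.1]
contact_force: [-0.6, -0.6, -0.7]
gripper_width: 0.0875
time_s: 1.9
tcp_pos: [0.4727, 0.2523, 0.2269]
eef_rot: [-145.5, 90.0, 37.5]
contact_force: [1.4, -0.2, -0.2]
gripper_width: 0.0876
time_s: 2.7
tcp_pos: [0.4502, -0.1092, 0.227]
eef_rot: [-176.3, 89.9, 6.7]
contact_force: [1.2, 0.4, 0.8]
gripper_width: 0.0877
t 2.7 turn [ 0.0003 -0.0012  0.0001] shift now-axes [ 4.57 13.48  8.73] final-axes [ 4.58 13.48  8.72] grip now [ 0.4502 -0.1092  0.2458] F [1.2 0.4 0.8] w 0.0877
```

```bash
python3 -m creep '[[0,0,0,0,4.5,3,100],[0,0,0,0,4.5,3,100],[0,0,0,0,4.5,2.7,100],[0,0,0,0,0,0,100],[0,0,0,0,0,0,100]]'
cat > wfit.py <<'E'
from h import *
import sys
# wrist view: fit the bar top near prior p (mid), print pose
def bar(prior,ang,zlo,zhi,half=.02,save=None):
    p,d,ci=cap('wrist',save)
    P,u,v=unproj(ci,d,np.ones((384,512),bool),True)
    w=np.array([np.cos(np.radians(ang)),np.sin(np.radians(ang))]); q=P[:,:2]-prior
    s=q@w; n=q@np.array([-w[1],w[0]])
    k=(abs(s)<.12)&(abs(n)<half)&(P[:,2]>zlo)&(P[:,2]<zhi)
    B=P[k]
    for i in range(2):
        c=B[:,:2].mean(0); w=np.linalg.svd(B[:,:2]-c)[2][0]; w*=np.sign(w@[np.cos(np.radians(ang)),np.sin(np.radians(ang))])
        m=abs((B[:,:2]-c)@[-w[1],w[0]])<.008; B=B[m]
    t=(B[:,:2]-c)@w; a,b=np.percentile(t,[.3,99.7]); nn=(B[:,:2]-c)@[-w[1],w[0]]
    print('bar n',len(B),'mid',np.round(c+w*(a+b)/2,4),'len',round(b-a,4),'start',np.round(c+w*a,4),'ang',round(np.degrees(np.arctan2(w[1],w[0])),2),'width',np.round(np.percentile(nn,[3,97]),4),'z',np.round(np.percentile(B[:,2],[10,50,90]),4))
    return p,d,ci,P,u,v
E
python3 - <<'E'
from wfit import *
bar([.455,-.244],3,.103,.12,save='w1.png')
u=np.array([.455,-.244]); a=np.radians(3); e=u-.085*np.array([np.cos(a),np.sin(a)])
plan([*e,.106],down(-87))
E
```

```text
time_s: 3.2
tcp_pos: [0.3756, -0.2388, 0.2268]
eef_rot: [174.1, 90.0, -3.2]
contact_force: [0.5, 0.2, 1.0]
gripper_width: 0.0878
bar n 2042 mid [ 0.4536 -0.2429] len 0.1945 start [ 0.3565 -0.2482] ang 3.12 width [-0.0052  0.0047] z [0.1131 0.1141 0.115 ]
t 3.25 turn [-0.0017 -0.0006 -0.0001] shift now-axes [13.96  1.02  0.67] final-axes [13.96  1.02  0.66] grip now [ 0.3762 -0.238   0.2456] F [ 0.2 -0.1 -0.4] w 0.0878
```

View pics/w1.png

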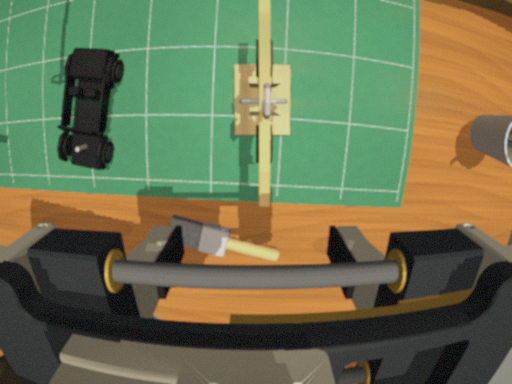

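The wrist view shows the bare end of the bar at (264,205), with the hook at (266,100). The fit agrees with my estimate to within 2 mm.

```bash
python3 -m creep '[[0,0,0,4,0.95,0.55,100],[0,0,0,4,0,0,100],[0,0,0,3,0,0,100],[0,0,0,2,0,0,100],[0,0,0,0.95,0,0,100],[0,0,0,0,0,0,100],[0,0,0,0,0,0,100]]'
python3 - <<'E'
from h import *
plan([.371,-.2474,.106],down(-87))
E
python3 -m creep '[[0,0,0,0,0,0,0],[0,0,0,0,0,0,0],[0,0,0,0,0,0,0],[0,0,0,0,0,0,0],[0,0,0,0,0,0,0],[0,0,0,0,0,0,0],[0,0,0,0,0,0,0],[0,0,0,0,0,0,0]]' 50
```

```text
time_s: 3.95
tcp_pos: [0.3723, -0.2471, 0.0878]
eef_rot: [152.9, 89.9, -24.1]
contact_force: [-0.0, 0.4, 0.3]
gripper_width: 0.0878
t 3.95 turn [ 0.0014 -0.0008 -0.0004] shift now-axes [0.06 0.02 0.14] final-axes [0.06 0.02 0.13] grip now [ 0.3723 -0.2471  0.1066] F [-0.   0.4  0.3] w 0.0878
time_s: 4.75
tcp_pos: [0.3712, -0.2475, 0.087]
eef_rot: [-7.5, 90.0, 175.5]
contact_force: [-0.6, -0.5, 0.2]
gripper_width: 0.0292
```

```bash
python3 -m creep '[[0,0,0,0,0,0,0],[0,0,0,0,0,0,0],[0,0,0,0,0,0,0],[0,0,0,0,0,0,0],[0,0,0,0,0,0,0]]' 50 && python3 -m creep '[[0,0,0,-0.5,0,0,0],[0,0,0,-1.5,0,0,0],[0,0,0,-2,0,0,0],[0,0,0,-2.5,0,0,0],[0,0,0,-2.5,0,0,0],[0,0,0,-2.5,0,0,0],[0,0,0,-2,0,0,0],[0,0,0,-1,0,0,0]]'
python3 - <<'E'
from wfit import *
bar([.455,-.244],3,.235,.28)
plan([.43,-.02,.251],down(-87))
E
```

```text
time_s: 5.25
tcp_pos: [0.3712, -0.2475, 0.0871]
eef_rot: [24.7, 90.0, -152.3]
contact_force: [0.7, -0.1, -0.7]
gripper_width: 0.0091
time_s: 6.05
tcp_pos: [0.3717, -0.2477, 0.2341]
eef_rot: [163.1, 89.8, -13.9]
contact_force: [1.5, 0.0, -0.3]
gripper_width: 0.0096
bar n 5455 mid [ 0.4332 -0.2442] len 0.1381 start [ 0.3643 -0.2479] ang 3.07 width [-0.0074  0.0074] z [0.2457 0.2609 0.262 ]
t 6.1 turn [ 0.0001 -0.0034 -0.0013] shift now-axes [  0.25 -22.45  -6.97] final-axes [  0.26 -22.45  -6.97] grip now [ 0.3721 -0.2478  0.2536] F [ 0.7 -0.7  1.1] w 0.0096
```

```bash
python3 -m creep '[[0,0,0,0,-1,-0.3,0],[0,0,0,0,-2,-0.6,0],[0,0,0,0,-3,-0.8,0],[0,0,0,0,-3,-0.8,0],[0.02,0,0,0,-3,-0.8,0],[0.02,0,0,0,-3,-0.8,0],[0.02,0,0,0,-3,-0.8,0],[0.017,0,0,0,-2,-0.6,0]]' && python3 -m creep '[[0,0,0,0,-1.5,-0.3,0],[0,0,0,0,-1,0,0],[0,0,0,0,-0.4,0,0],[0,0,0,0,0,0,0],[0,0,0,0,0,0,0],[0,0,0,0,0,0,0]]'
python3 - <<'E'
from wfit import *
p,d,ci,P,u,v=bar([.515,-.02],-1.4,.235,.28,half=.03)
k=(abs(P[:,1]+.0195)<.006)&(P[:,2]>.235)&(P[:,2]<.275)
for x in np.arange(.44,.63,.02):
    m=k&(abs(P[:,0]-x)<.005); print(round(x,2),m.sum(),np.round(np.median(P[m],0),4) if m.any() else '')
plan([.432,-.0173,.251],down(-91.4))
p2,d2,c2=cap('scene')
cv2.imwrite('pics/d.png',np.hstack([cv2.resize(p[:260],(400,300)) ,cv2.resize(p2[120:300,220:460],(400,300),interpolation=cv2.INTER_CUBIC)]))
E
```

```text
time_s: 6.9
tcp_pos: [0.4181, -0.0436, 0.2308]
eef_rot: [3.9, 89.9, -177.5]
contact_force: [0.2, -0.1, -0.6]
gripper_width: 0.0093
time_s: 7.5
tcp_pos: [0.4223, -0.0172, 0.232]
eef_rot: [50.5, 90.0, -130.9]
contact_force: [-0.7, 0.1, -1.1]
gripper_width: 0.0098
bar n 5535 mid [ 0.4829 -0.0186] len 0.1398 start [ 0.413  -0.0168] ang -1.49 width [-0.0074  0.0074] z [0.2439 0.2586 0.26  ]
0.44 328 [ 0.4402 -0.0179  0.259 ]
0.46 489 [ 0.4601 -0.0192  0.2588]
0.48 496 [ 0.4796 -0.0189  0.2588]
0.5 70 [ 0.4989 -0.0146  0.2586]
0.52 51 [ 0.5208 -0.0241  0.2585]
0.54 509 [ 0.54   -0.0195  0.2584]
0.56 0 
0.58 0 
0.6 0 
0.62 0 
t 7.55 turn [-0.0013 -0.      0.    ] shift now-axes [-0.01 -0.02 -0.96] final-axes [-0.01 -0.02 -0.96] grip now [ 0.4224 -0.0172  0.2509] F [ 0.1  0.9 -1.3] w 0.0097
```

View pics/d.png

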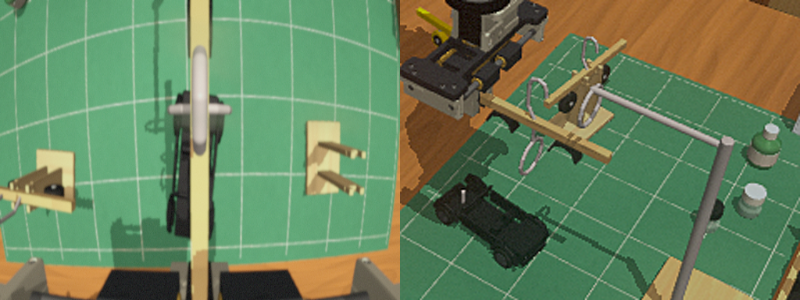

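The bar is held level, with its hook in line and just in front of the eye. It is clear of the car.

```bash
python3 -m creep '[[0,0,0,-0.3,0,-0.5,0],[0,0,0,0,0,-1,0],[0,0,0,0,0,-1,0],[0,0,0,0,0,-1,0],[0,0,0,0,0,-1,0],[0,0,0,0,0,-1,0],[0,0,0,0,0,-0.6,0],[0,0,0,0,0,-0.3,0]]' && python3 -m creep '[[0,0,0,0,0,0,0],[0,0,0,0,0,0,0],[0,0,0,0,0,0,0]]'
python3 - <<'E'
from h import *
plan([.487,-.0186,.254],down(-91.4))
p,d,ci=cap('scene'); p2,_,_=cap('top')
cv2.imwrite('pics/e.png',np.hstack([cv2.resize(p[150:240,290:410],(400,300),interpolation=cv2.INTER_CUBIC),cv2.resize(p2[60:150,200:320],(400,300),interpolation=cv2.INTER_CUBIC)]))
E
```

```text
time_s: 8.4
tcp_pos: [0.4871, -0.0183, 0.2348]
eef_rot: [26.0, 90.0, -155.4]
contact_force: [0.1, -1.4, -1.1]
gripper_width: 0.0095
time_s: 8.7
tcp_pos: [0.4862, -0.0183, 0.2352]
eef_rot: [-142.9, 90.0, 35.7]
contact_force: [-0.4, -0.5, 0.0]
gripper_width: 0.0096
t 8.7 turn [-0.0003 -0.0002  0.0001] shift now-axes [-0.    0.03 -0.08] final-axes [-0.    0.03 -0.08] grip now [ 0.4862 -0.0183  0.254 ] F [-0.4 -0.5  0. ] w 0.0096
```

View pics/e.png

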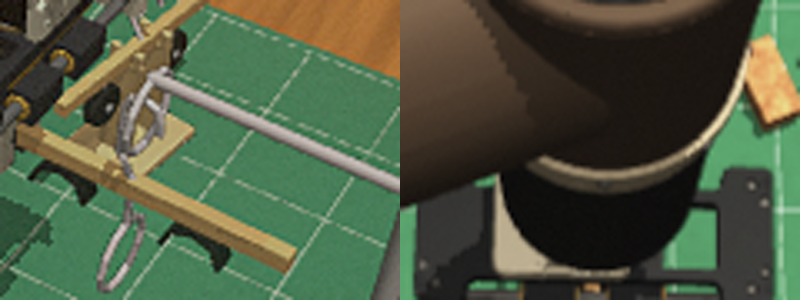

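The hook tip shows through the eye at (155,120). I'll lower it now.

```bash
python3 -m creep '[[0,0,0,0.4,0,0,0],[0,0,0,0.5,0,0,0],[0,0,0,0.5,0,0,0],[0,0,0,0.5,0,0,0],[0,0,0,0.4,0,0,0],[0,0,0,0.3,0,0,0],[0,0,0,0.1,0,0,0],[0,0,0,0,0,0,0]]' && python3 -m creep '[[0,0,0,0.1,0,0,0],[0,0,0,0,0,0,0],[0,0,0,0,0,0,0]]'
python3 - <<'E'
from h import *
plan([.487,-.0186,.225],down(-91.4)); print(r.get_state()['moment'])
p,d,ci=cap('scene'); p2,_,_=cap('wrist')
cv2.imwrite('pics/f.png',np.hstack([cv2.resize(p[150:240,290:410],(400,300),interpolation=cv2.INTER_CUBIC),cv2.resize(p2[:200,120:390],(400,300),interpolation=cv2.INTER_CUBIC)]))
E
```

```text
time_s: 9.6
tcp_pos: [0.4865, -0.0183, 0.208]
eef_rot: [122.3, 90.0, -59.1]
contact_force: [-0.4, -0.3, -0.3]
gripper_width: 0.0093
time_s: 9.9
tcp_pos: [0.4868, -0.0182, 0.2074]
eef_rot: [-170.4, 89.9, 8.2]
contact_force: [0.7, 0.4, 1.4]
gripper_width: 0.0094
t 9.9 turn [-0.0003 -0.0009  0.0001] shift now-axes [ 0.12  0.04 -0.02] final-axes [ 0.12  0.04 -0.02] grip now [ 0.4868 -0.0182  0.2262] F [0.7 0.4 1.4] w 0.0094
[-0.07185407 -0.17514711  0.00025618]
```

View pics/f.png

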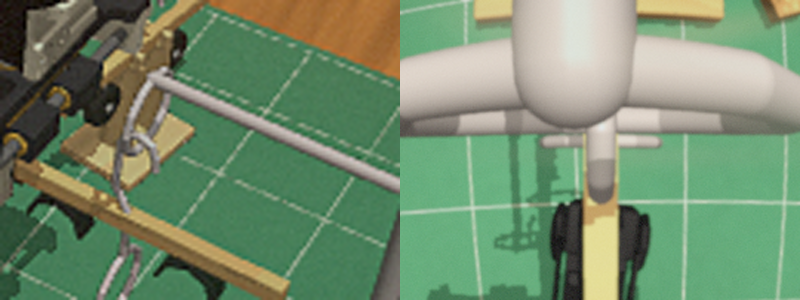

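The hook is over the eye's lower wire, with the tip beyond it at (155,170). I'll lower the last bit and release.

```bash
python3 -m creep '[[0,0,0,0.1,0,0,0],[0,0,0,0.1,0,0,0],[0,0,0,0,0,0,0],[0,0,0,0,0,0,0]]'; python3 -m creep '[[0,0,0,0,0,0,25],[0,0,0,0,0,0,35],[0,0,0,0,0,0,50],[0,0,0,0,0,0,50],[0,0,0,0,0,0,50],[0,0,0,0,0,0,50],[0,0,0,0,0,0,50],[0,0,0,0,0,0,50]]'
python3 - <<'E'
from wfit import *
p,d,ci,P,u,v=bar([.57,-.02],-1.4,.19,.25,half=.03)
k=(abs(P[:,1]+.0195)<.006)&(P[:,2]>.2)&(P[:,2]<.25)
for x in np.arange(.48,.68,.02):
    m=k&(abs(P[:,0]-x)<.005); print(round(x,2),m.sum(),np.round(np.median(P[m],0),4) if m.any() else '')
plan([.487,-.0186,.225],down(-91.4)); p2,_,_=cap('scene')
cv2.imwrite('pics/g.png',np.hstack([cv2.resize(p2[150:240,290:410],(400,300),interpolation=cv2.INTER_CUBIC),cv2.resize(p,(400,300))]))
E
```

```text
time_s: 10.4
tcp_pos: [0.4875, -0.0182, 0.2058]
eef_rot: [-173.8, 89.9, 4.8]
contact_force: [3.5, -1.5, 4.7]
gripper_width: 0.0099
time_s: 11.2
tcp_pos: [0.4864, -0.0183, 0.205]
eef_rot: [14.6, 90.0, -166.9]
contact_force: [-0.7, 0.6, -0.3]
gripper_width: 0.0442
bar n 3802 mid [ 0.5508 -0.0204] len 0.1297 start [ 0.4859 -0.0205] ang 0.1 width [-0.0068  0.007 ] z [0.2189 0.2327 0.2344]
0.48 1 [ 0.4849 -0.0237  0.2304]
0.5 339 [ 0.5002 -0.0207  0.2322]
0.52 466 [ 0.52   -0.0202  0.2326]
0.54 537 [ 0.5402 -0.0198  0.2333]
0.56 59 [ 0.5588 -0.0245  0.2342]
0.58 0 
0.6 0 
0.62 9 [ 0.6156 -0.0142  0.2227]
0.64 0 
0.66 0 
0.68 0 
t 11.25 turn [-0.0004 -0.     -0.    ] shift now-axes [-0.11  0.03 -0.06] final-axes [-0.11  0.03 -0.06] grip now [ 0.4864 -0.0183  0.2239] F [ 0.5 -1.  -0.4] w 0.0438
```

View pics/g.png

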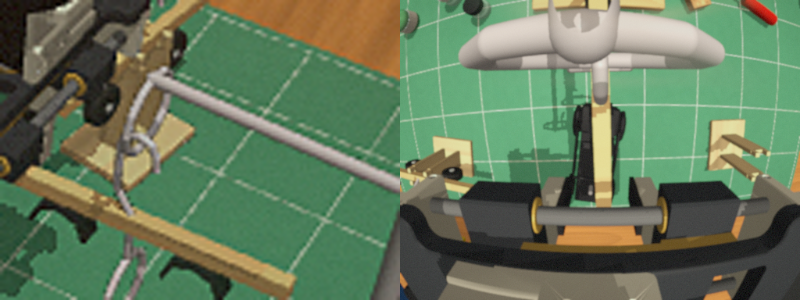

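The mudguard bar hangs freely in the eye and is level to within a few mm. I'll back off and work out the wheel bar grasp, leaning the tool outward to keep the wrist clear of the stand.

```bash
python3 -m creep '[[0,0,0,0,0,1,50],[0,0,0,0,0,2,100],[0,0,0,-2,0,2,100],[0,0,0,-4,0,0,100],[0,0,0,-2,0,0,100],[0,0,0,0,-2,0,100],[0,0,0,0,-4,0,100],[0,0,0,0,-4,0,100]]'
python3 - <<'E'
from h import *
s=r.get_state(); print(np.round(s['joints'],1))
ci=r.camera_info('wrist'); C=np.linalg.inv(ci['camera_from_world'])
print('cam in tool',np.round(Rt().inv().apply(C[:3,3]-s['tcp_pos']),3),np.round(Rt().inv().apply(C[:3,2]),2))
g=np.array([.447,.256])+.086*np.array([.148,.989])
for z in(.2,.106): plan([*g,z],down(-8.5,-25))
E
```

```text
time_s: 12.1
tcp_pos: [0.4381, 0.0835, 0.2855]
eef_rot: [-135.5, 89.9, 43.0]
contact_force: [1.3, -0.2, 0.4]
gripper_width: 0.0867
[ 36.2  -3.9 -20.9  -0.  -72.9  52.2]
cam in tool [-0.158 -0.    -0.081] [ 0.95 -0.    0.3 ]
t 12.1 turn [-1.4243 -0.3581  0.3158] shift now-axes [ 10.28 -25.01  -1.37] final-axes [ -1.27  -1.67 -26.99] grip now [0.4381 0.0835 0.3043] F [ 1.3 -0.2  0.4] w 0.0867
t 12.1 turn [-1.4243 -0.3581  0.3158] shift now-axes [ 19.68 -25.    -1.36] final-axes [  7.25  -1.67 -30.96] grip now [0.4381 0.0835 0.3043] F [ 1.3 -0.2  0.4] w 0.0867
```

```bash
python3 -m creep '[[0,0,0,0,-4,0,100],[0,0,0,0,-4,0,100],[0,0,0,0,-4,0,100],[0,0,0,0,-3,0,100],[-0.1447,0,0,0,0,0,100],[-0.1447,0,0,0,0,0,100],[-0.1447,0,0,0,0,0,100],[-0.1447,0,0,0,0,0,100]]' && python3 -m creep '[[-0.1447,0,0,0,0,0,100],[-0.1447,0,0,0,0,0,100],[-0.1447,0,0,0,0,0,100],[-0.1447,0,0,0,0,0,100],[-0.1447,0,0,0,0,0,100],[-0.1447,0,0,0,0,0,100],[0,0,0,0,0,0,100]]' && python3 -m creep '[[0,-0.1454,0,0,0,-3,100],[0,-0.1454,0,0,0,-3,100],[0,-0.1454,0,0,0,-3,100],[0,0,0,0,0,-2,100],[0,0,0,0,0,0,100],[0,0,0,0,0,0,100]]'
python3 - <<'E'
from wfit import *
print(np.round(r.get_state()['joints'],1))
bar([.447,.256],81.5,.103,.12,save='w2.png')
g=np.array([.447,.256])+.086*np.array([.148,.989])
for z in(.18,.106): plan([*g,z],down(-8.5,-25))
E
```

```text
time_s: 12.9
tcp_pos: [0.442, 0.2327, 0.285]
eef_rot: [-10.3, 90.0, -158.2]
contact_force: [-0.4, -0.9, -0.6]
gripper_width: 0.0879
time_s: 13.6
tcp_pos: [0.4421, 0.2326, 0.2851]
eef_rot: [-116.6, 90.0, 145.0]
contact_force: [0.7, 0.2, 0.0]
gripper_width: 0.0876
time_s: 14.2
tcp_pos: [0.4582, 0.3384, 0.2629]
eef_rot: [0.1, 64.9, -98.5]
contact_force: [0.5, -0.3, 0.7]
gripper_width: 0.0874
[ 61.8  22.1  -0.2   8.2 -91.4 108.1]
bar n 1226 mid [0.4479 0.2594] len 0.199 start [0.4336 0.161 ] ang 81.74 width [-0.0047  0.0048] z [0.1129 0.1139 0.1146]
t 14.25 turn [-0.0027 -0.0008 -0.0002] shift now-axes [ 9.37  0.07 -3.85] final-axes [ 9.36  0.09 -3.86] grip now [0.4595 0.3457 0.2812] F [-0.3  0.1  0.5] w 0.0876
t 14.25 turn [-0.0027 -0.0008 -0.0002] shift now-axes [16.08  0.07 -6.97] final-axes [16.07  0.09 -6.99] grip now [0.4595 0.3457 0.2812] F [-0.3  0.1  0.5] w 0.0876
```

```bash
python3 -m creep '[[0,0,0,0,0.1,-3.5,100],[0,0,0,2,0,-3.65,100],[0,0,0,4,0,0,100],[0,0,0,4,0,0,100],[0,0,0,3,0,0,100],[0,0,0,2,0,0,100],[0,0,0,1,0,0,100],[0,0,0,0,0,0,100]]'
python3 - <<'E'
from h import *
plan([.4601,.3431,.106],down(-8.4,-25))
E
python3 -m creep '[[0,0,0,0,0,0,0],[0,0,0,0,0,0,0],[0,0,0,0,0,0,0],[0,0,0,0,0,0,0],[0,0,0,0,0,0,0],[0,0,0,0,0,0,0],[0,0,0,0,0,0,0],[0,0,0,0,0,0,0]]' 50; python3 -m creep '[[0,0,0,0,0,0,0],[0,0,0,0,0,0,0],[0,0,0,0,0,0,0],[0,0,0,0,0,0,0],[0,0,0,0,0,0,0],[0,0,0,0,0,0,0]]'
```

```text
time_s: 15.05
tcp_pos: [0.4591, 0.3343, 0.0894]
eef_rot: [0.1, 65.1, -98.5]
contact_force: [0.3, 1.1, -0.5]
gripper_width: 0.0875
t 15.05 turn [-0.0038 -0.0012  0.001 ] shift now-axes [ 0.   -0.03 -0.1 ] final-axes [ 0.   -0.03 -0.1 ] grip now [0.4603 0.3421 0.1065] F [ 0.3  1.1 -0.5] w 0.0875
time_s: 15.85
tcp_pos: [0.459, 0.3353, 0.0884]
eef_rot: [-0.0, 65.0, -98.5]
contact_force: [-1.2, 0.6, 1.1]
gripper_width: 0.0295
time_s: 16.45
tcp_pos: [0.459, 0.3354, 0.0884]
eef_rot: [-0.0, 65.0, -98.5]
contact_force: [-0.0, 0.0, 0.1]
gripper_width: 0.0095
```

```bash
python3 -m creep '[[0,0,0,-0.5,0,0.23,0],[0,0,0,-1,0,0.47,0],[0,0,0,-1.5,0,0.7,0],[0,0,0,-1.5,0,0.7,0],[0,0,0,-1.3,0,0.6,0],[0,0,0,-0.7,0,0.33,0],[0,0,0,-0.3,0,0.14,0],[0,0,0,0,0,0,0]]'
python3 - <<'E'
from h import *
plan([.4601,.3433,.1805],down(-8.5,-25))
p,d,ci=cap('scene'); P,u,v=unproj(ci,d,np.ones((384,512),bool))
def box(lo,hi): return P[np.all((P>lo)&(P<hi),axis=1)]
B=box([.44,-.06,.215],[.69,.03,.25]); 
c=B.mean(0); w=np.linalg.svd(B-c)[2][0]; w*=np.sign(w[0]); t=(B-c)@w; a,b=np.percentile(t,[.5,99.5]); print('upper bar mid',np.round(c+w*(a+b)/2,4),'len',round(b-a,3),'dir',np.round(w,3))
L=box([.53,-.06,.135],[.61,.03,.19]); print('loop',len(L),np.round(np.percentile(L,[2,50,98],axis=0),4).tolist())
k=L[:,2]<.155; print(np.round(L[k].mean(0),4))
c,w=L[:,:2].mean(0),np.linalg.svd(L[:,:2]-L[:,:2].mean(0))[2][0]; print('loop plane ang',np.degrees(np.arctan2(w[1],w[0])))
B=box([.38,.13,.17],[.52,.38,.2]);c=B.mean(0); w=np.linalg.svd(B-c)[2][0]; w*=np.sign(w[1]); t=(B-c)@w; a,b=np.percentile(t,[.5,99.5]); print('lower',np.round(c+w*(a+b)/2,4),round(b-a,3),np.round(w,3))
H=box([.38,.2,.2],[.52,.32,.27]); print('hook',len(H),np.round(np.percentile(H,[2,50,98],axis=0),4).tolist())
cv2.imwrite('pics/i.png',cv2.resize(p[100:340,220:460],(600,600),interpolation=cv2.INTER_CUBIC))
E
```

```text
time_s: 17.25
tcp_pos: [0.459, 0.3354, 0.1637]
eef_rot: [0.0, 65.0, -98.5]
contact_force: [-0.3, 0.0, -1.4]
gripper_width: 0.0094
t 17.25 turn [-0.0003 -0.0007  0.    ] shift now-axes [ 0.02 -0.01 -0.02] final-axes [ 0.02 -0.01 -0.02] grip now [0.4602 0.3432 0.1808] F [-0.3  0.  -1.4] w 0.0094
upper bar mid [ 0.5735 -0.0238  0.2305] len 0.199 dir [ 0.999 -0.005  0.035]
loop 97 [[0.5731, -0.0472, 0.1484], [0.5768, -0.0196, 0.1646], [0.5787, 0.0019, 0.1891]]
[ 0.577  -0.0187  0.1511]
loop plane ang -90.70506517788634
lower [0.4497 0.2575 0.1867] 0.203 [0.168 0.986 0.006]
hook 66 [[0.4347, 0.2524, 0.2015], [0.4396, 0.257, 0.237], [0.4611, 0.2611, 0.2514]]
```

View pics/i.png

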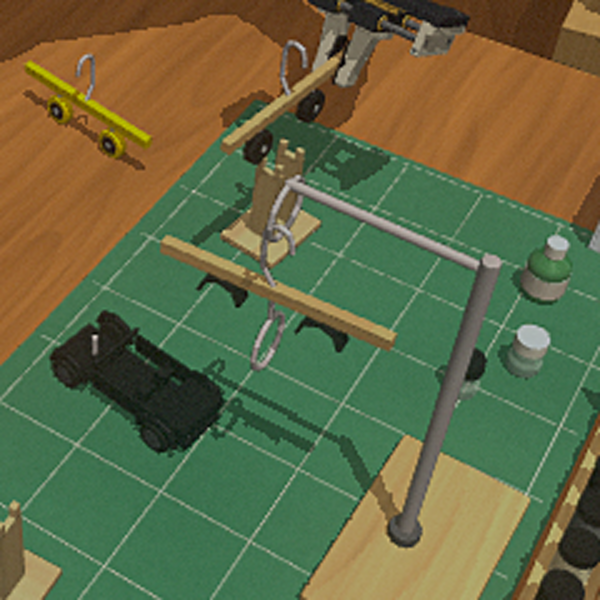

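The mudguard bar hangs at rest, with the loop bottom at (262,362) in the crop. The wheel bar is held level. The car hasn't moved. The network isn't needed here, since the depth fit puts the loop at about (0.576, -0.021, 0.1435).

Run:
```python
from h import *
Rg=down(-1,-25); plan([.5375,.246,.18],Rg)
for a,b in [([.5375,.246,.18],[.5375,.246,.1125]),([.5375,.246,.1125],[.5375,.0655,.1125])]: print(np.round(100*Rg.inv().apply(np.subtract(b,a)),2))
```

```text
t 17.3 turn [-1.189e-01  1.000e-04  5.580e-02] shift now-axes [3.59 9.2  7.64] final-axes [4.07 8.02 8.67] grip now [0.46   0.3431 0.1802] F [-0.9  0.2 -1.9] w 0.0097
[ 6.12  0.   -2.85]
[ 7.63  0.32 16.36]
```

```bash
python3 -m creep '[[-0.0198,0,0.0093,0.3,0.7,0.6,0],[-0.0198,0,0.0093,0.5,1.2,1.1,0],[-0.0198,0,0.0093,0.7,1.6,1.5,0],[-0.0198,0,0.0093,0.8,1.7,1.6,0],[-0.0198,0,0.0093,0.7,1.5,1.5,0],[-0.0198,0,0.0093,0.5,1.1,1.1,0],[0,0,0,0.3,0.6,0.6,0],[0,0,0,0,0.2,0.1,0]]' && python3 -m creep '[[0,0,0,0.7,0,-0.3,0],[0,0,0,1.2,0,-0.6,0],[0,0,0,1.4,0,-0.65,0],[0,0,0,1.4,0,-0.65,0],[0,0,0,1.0,0,-0.45,0],[0,0,0,0.42,0,-0.2,0],[0,0,0,0,0,0,0],[0,0,0,0,0,0,0]]'
python3 - <<'E'
from h import *
plan([.5375,.0655,.1125],down(-1,-25))
E
```

```text
time_s: 18.1
tcp_pos: [0.5375, 0.2379, 0.1628]
eef_rot: [-0.0, 65.0, -91.1]
contact_force: [-0.9, 0.4, -1.0]
gripper_width: 0.0093
time_s: 18.9
tcp_pos: [0.5375, 0.2394, 0.096]
eef_rot: [0.1, 65.0, -90.9]
contact_force: [0.1, -0.4, -1.0]
gripper_width: 0.0095
t 18.9 turn [ 0.0002 -0.0003 -0.0009] shift now-axes [ 7.73  0.29 16.46] final-axes [ 7.74  0.3  16.46] grip now [0.5377 0.2474 0.1131] F [ 0.1 -0.4 -1. ] w 0.0095
```

Next is the lateral move of 18 cm, eased in and out.

```bash
python3 -m creep '[[0,0,0,0.33,0.05,0.7,0],[0,0,0,0.66,0.05,1.4,0],[0,0,0,0.94,0.05,2,0],[0,0,0,0.94,0.05,2,0],[0,0,0,0.94,0.05,2,0],[0,0,0,0.94,0.05,2,0],[0,0,0,0.94,0,2,0],[0,0,0,0.75,0,1.6,0]]' && python3 -m creep '[[0,0,0,0.61,0,1.3,0],[0,0,0,0.42,0,0.9,0],[0,0,0,0.26,0,0.56,0],[0,0,0,0,0,0,0],[0,0,0,0,0,0,0],[0,0,0,0,0,0,0]]'
python3 - <<'E'
from h import *
plan([.5375,.0655,.1125],down(-1,-25)); print(np.round(r.get_state()['joints'],1))
p,d,ci=cap('scene'); P,u,v=unproj(ci,d,np.ones((384,512),bool))
def box(lo,hi): return P[np.all((P>lo)&(P<hi),axis=1)]
L=box([.56,-.06,.138],[.61,.03,.19]); print('loop',len(L),np.round(np.percentile(L,[2,50,98],axis=0),4).tolist())
H=box([.5,-.05,.13],[.559,.01,.187]); print('hook',len(H),np.round(np.percentile(H,[2,50,98],axis=0),4).tolist())
B=box([.51,-.14,.105],[.56,.1,.125]);c=B.mean(0); w=np.linalg.svd(B-c)[2][0]; w*=np.sign(w[1]); t=(B-c)@w; a,b=np.percentile(t,[.5,99.5]); print('lower',np.round(c+w*(a+b)/2,4),round(b-a,3),np.round(w,3),'end',np.round(c+w*a,4))
cv2.imwrite('pics/j.png',cv2.resize(p[160:280,290:440],(750,600),interpolation=cv2.INTER_CUBIC))
E
```

```text
time_s: 19.7
tcp_pos: [0.5374, 0.0855, 0.0955]
eef_rot: [0.1, 65.0, -91.0]
contact_force: [0.3, -0.3, -0.5]
gripper_width: 0.0096
time_s: 20.3
tcp_pos: [0.5375, 0.0579, 0.0952]
eef_rot: [0.1, 65.0, -90.9]
contact_force: [0.5, 0.4, -0.7]
gripper_width: 0.0095
t 20.3 turn [ 0.0005 -0.0002 -0.0009] shift now-axes [-0.01 -0.01  0.04] final-axes [-0.01 -0.01  0.04] grip now [0.5376 0.0658 0.1122] F [ 0.5  0.4 -0.7] w 0.0095
[ 39.6  20.8 -31.7  22.7 -56.4 123.6]
loop 94 [[0.5736, -0.0481, 0.1485], [0.5768, -0.0204, 0.1644], [0.5792, 0.0017, 0.1884]]
hook 79 [[0.5231, -0.0244, 0.1321], [0.5287, -0.0221, 0.1682], [0.5493, -0.0183, 0.1831]]
lower [ 0.5367 -0.0254  0.1183] 0.19 [ 0.007  1.    -0.009] end [ 0.536  -0.1204  0.1192]
```

View pics/j.png

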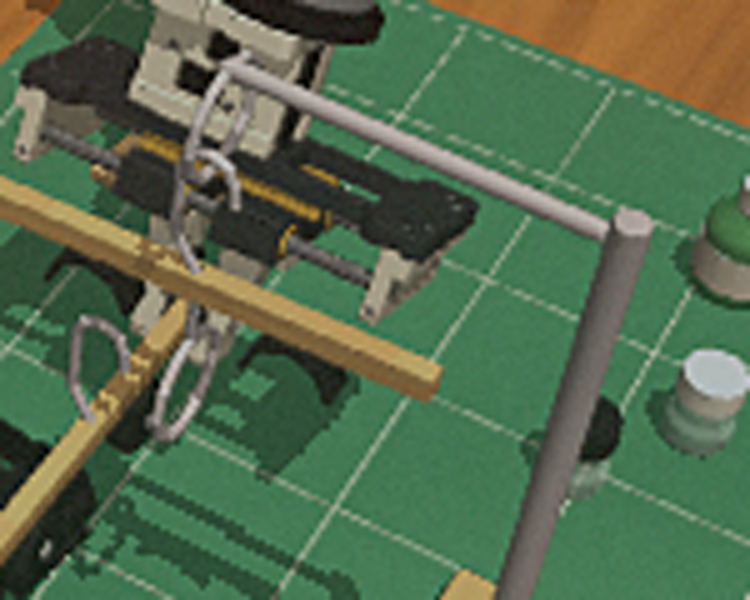

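The hook tip at (125,370) is in line with the ring at (185,385), with y agreeing to within 1 mm. It needs 40 mm along +x.

```bash
python3 -m creep '[[0,0,0,0,0.3,0,0],[0,0,0,0,0.6,0,0],[0,0,0,0,0.7,0,0],[0,0,0,0,0.7,0,0],[0,0,0,0,0.7,0,0],[0,0,0,0,0.5,0,0],[0,0,0,0,0.3,0,0],[0,0,0,0,0.2,0,0]]' && python3 -m creep '[[0,0,0,0,0,0,0],[0,0,0,0,0,0,0],[0,0,0,0,0,0,0]]'
python3 - <<'E'
from h import *
plan([.5775,.0655,.1125],down(-1,-25))
p,d,ci=cap('scene'); P,u,v=unproj(ci,d,np.ones((384,512),bool))
def box(lo,hi): return P[np.all((P>lo)&(P<hi),axis=1)]
L=box([.53,-.06,.13],[.62,.03,.19]); print(len(L),np.round(np.percentile(L,[1,50,99],axis=0),4).tolist())
B=box([.44,-.06,.215],[.69,.03,.25]); 
c=B.mean(0); w=np.linalg.svd(B-c)[2][0]; w*=np.sign(w[0]); t=(B-c)@w; a,b=np.percentile(t,[.5,99.5]); print('upper bar mid',np.round(c+w*(a+b)/2,4),'len',round(b-a,3),'dir',np.round(w,3))
cv2.imwrite('pics/k.png',cv2.resize(p[190:270,290:390],(750,600),interpolation=cv2.INTER_CUBIC))
E
```

```text
time_s: 21.15
tcp_pos: [0.5774, 0.0564, 0.0951]
eef_rot: [0.0, 65.0, -91.0]
contact_force: [1.0, 0.1, -0.9]
gripper_width: 0.0096
time_s: 21.45
tcp_pos: [0.577, 0.0565, 0.0953]
eef_rot: [0.0, 65.0, -90.9]
contact_force: [-0.0, -0.3, -0.8]
gripper_width: 0.0098
t 21.45 turn [ 0.0001 -0.0001 -0.0004] shift now-axes [-0.06  0.04 -0.09] final-axes [-0.06  0.04 -0.09] grip now [0.5771 0.0645 0.1123] F [-0.  -0.3 -0.8] w 0.0098
136 [[0.563, -0.0484, 0.1324], [0.5769, -0.0237, 0.1694], [0.5887, 0.002, 0.1887]]
upper bar mid [ 0.5739 -0.0238  0.2307] len 0.199 dir [ 0.999 -0.005  0.036]
```

View pics/k.png

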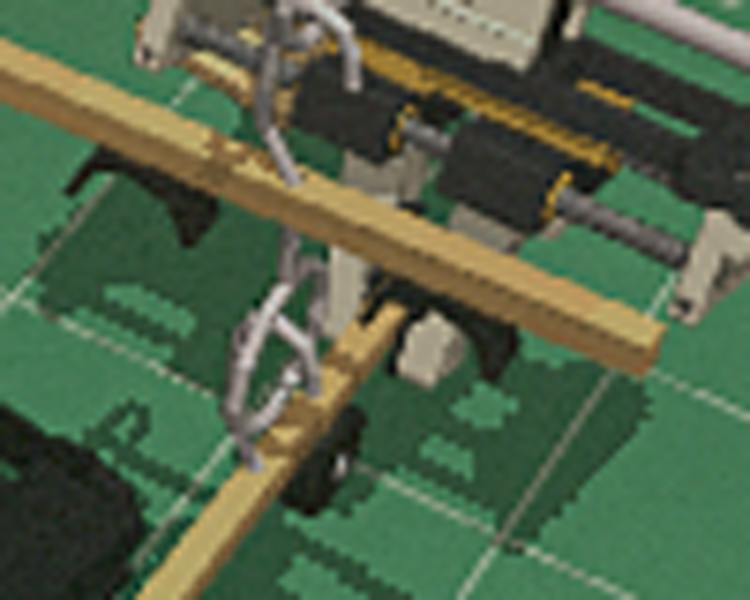

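The tip is through the ring at (312,380), and the upper bar is undisturbed. I'll lower it 29 mm.

```bash
python3 -m creep '[[0,0,0,0.3,0,-0.14,0],[0,0,0,0.45,0,-0.21,0],[0,0,0,0.45,0,-0.21,0],[0,0,0,0.45,0,-0.21,0],[0,0,0,0.4,0,-0.19,0],[0,0,0,0.3,0,-0.14,0],[0,0,0,0.15,0,-0.07,0],[0,0,0,0,0,0,0]]' && python3 -m creep '[[0,0,0,0.1,0,-0.05,0],[0,0,0,0,0,0,0],[0,0,0,0,0,0,0]]'
python3 - <<'E'
from h import *
plan([.5775,.0655,.082],down(-1,-25)); print(r.get_state()['moment'])
p,d,ci=cap('scene'); P,u,v=unproj(ci,d,np.ones((384,512),bool))
def box(lo,hi): return P[np.all((P>lo)&(P<hi),axis=1)]
B=box([.44,-.06,.215],[.69,.03,.25]); 
c=B.mean(0); w=np.linalg.svd(B-c)[2][0]; w*=np.sign(w[0]); t=(B-c)@w; a,b=np.percentile(t,[.5,99.5]); print('upper bar mid',np.round(c+w*(a+b)/2,4),'len',round(b-a,3),'dir',np.round(w,3))
cv2.imwrite('pics/l.png',cv2.resize(p[190:270,290:390],(750,600),interpolation=cv2.INTER_CUBIC))
E
```

```text
time_s: 22.3
tcp_pos: [0.5771, 0.0564, 0.0675]
eef_rot: [0.0, 65.0, -91.0]
contact_force: [-0.1, 0.7, 0.3]
gripper_width: 0.0097
time_s: 22.6
tcp_pos: [0.5773, 0.0566, 0.0668]
eef_rot: [0.1, 65.0, -90.9]
contact_force: [-0.2, 0.3, 1.4]
gripper_width: 0.0096
t 22.6 turn [-0.0001 -0.0002 -0.0008] shift now-axes [ 0.13 -0.   -0.16] final-axes [ 0.13 -0.   -0.16] grip now [0.5775 0.0646 0.0838] F [-0.2  0.3  1.4] w 0.0096
[ 1.14291115 -0.0821969  -0.01877182]
upper bar mid [ 0.5737 -0.0236  0.2305] len 0.199 dir [ 0.999 -0.006  0.036]
```

```bash
python3 -m creep '[[0,0,0,0.1,0,-0.05,0],[0,0,0,0.1,0,-0.05,0],[0,0,0,0,0,0,0],[0,0,0,0,0,0,0]]'
python3 - <<'E'
from h import *
plan([.5775,.0655,.082],down(-1,-25)); print(r.get_state()['moment'])
p,d,ci=cap('scene')
cv2.imwrite('pics/l.png',cv2.resize(p[190:270,290:390],(750,600),interpolation=cv2.INTER_CUBIC))
E
```

```text
time_s: 23.05
tcp_pos: [0.5774, 0.0566, 0.0647]
eef_rot: [0.1, 65.0, -90.9]
contact_force: [-0.5, -1.1, 4.2]
gripper_width: 0.0094
t 23.05 turn [ 0.      0.0004 -0.0008] shift now-axes [-0.06 -0.01 -0.08] final-axes [-0.06 -0.01 -0.08] grip now [0.5775 0.0645 0.0818] F [-0.5 -1.1  4.2] w 0.0094
[ 0.06573497 -0.07268255 -0.05238481]
```

View pics/l.png

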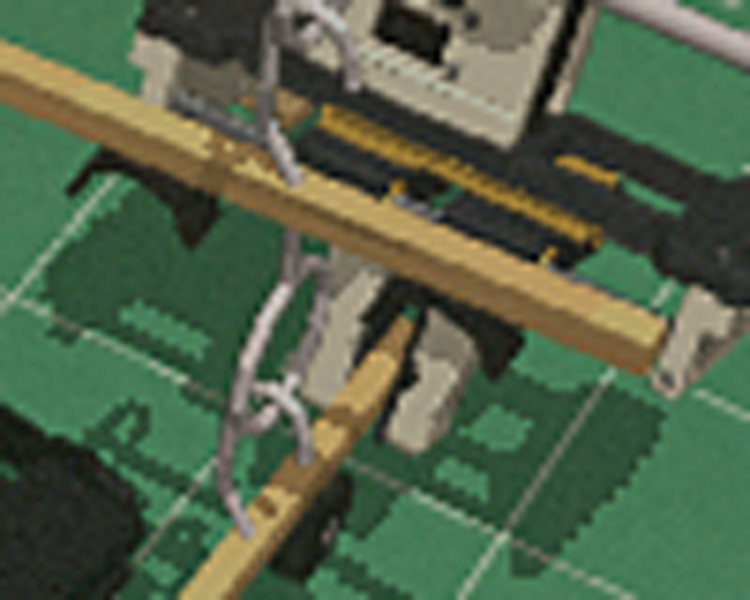

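The hook is seated in the ring, with its tip beyond the wire at (305,450) and a light contact force of about 4 N. I'll relieve it by 1 mm, open, wait for it to settle, and back off along the tool axis.

```bash
python3 -m creep '[[0,0,0,-0.1,0,0.05,0],[0,0,0,0,0,0,0],[0,0,0,0,0,0,20],[0,0,0,0,0,0,30],[0,0,0,0,0,0,50],[0,0,0,0,0,0,50],[0,0,0,0,0,0,50],[0,0,0,0,0,0,50]]' && python3 -m creep '[[0,0,0,0,0,0,50],[0,0,0,-0.5,0,0,50],[0,0,0,-1,0,0,50],[0,0,0,-1.5,0,0,50],[0,0,0,-2.5,0,0,50],[0,0,0,-3.5,0,0,50],[0,0,0,-4,0,0,50],[0,0,0,-4,0,0,50]]' && python3 -m creep '[[0,0,0,-3,0,-2,50],[0,0,0,-1,0,-2,50],[0,0,0,0,0,0,50],[0,0,0,0,0,0,50],[0,0,0,0,0,0,50],[0,0,0,0,0,0,50],[0,0,0,0,0,0,50],[0,0,0,0,0,0,50]]'
cat > chk.py <<'E'
from h import *
p,d,ci=cap('scene','fin.png'); P,u,v=unproj(ci,d,np.ones((384,512),bool))
def bx(lo,hi,ax,n):
    B=P[np.all((P>lo)&(P<hi),axis=1)]; c=B.mean(0); w=np.linalg.svd(B-c)[2][0]; w*=np.sign(w[ax]); t=(B-c)@w; a,b=np.percentile(t,[.5,99.5]); print(n,len(B),np.round(c+w*(a+b)/2,4),'len',round(b-a,3),'dir',np.round(w,3))
print(r.get_state()['time_s'],np.round(r.get_state()['tcp_pos'],3))
bx([.44,-.06,.215],[.69,.03,.25],0,'upper'); bx([.54,-.16,.06],[.62,.12,.115],1,'lower')
for m in r.masks_of('car','scene')[:1]:
    Q,_,_=unproj(ci,d,m['pixels']); print('car',m['rect'],np.round(np.percentile(Q,[3,50,97],axis=0),3).tolist())
print([ (round(m['score'],2),np.round(m['rect']).tolist()) for m in r.look_for('lower','scene')[:3]])
E
python3 chk.py; python3 -m creep '[[0,0,0,0,0,0,50],[0,0,0,0,0,0,50],[0,0,0,0,0,0,50],[0,0,0,0,0,0,50]]'; python3 chk.py
```

```text
time_s: 23.9
tcp_pos: [0.5772, 0.0566, 0.0653]
eef_rot: [0.0, 65.0, -91.0]
contact_force: [0.5, 0.0, 0.6]
gripper_width: 0.0435
time_s: 24.7
tcp_pos: [0.5781, 0.1293, 0.2218]
eef_rot: [0.1, 65.0, -90.9]
contact_force: [1.2, 0.4, -0.4]
gripper_width: 0.0435
time_s: 25.5
tcp_pos: [0.5793, 0.1811, 0.2389]
eef_rot: [0.0, 65.0, -91.0]
contact_force: [-0.6, 0.8, -0.3]
gripper_width: 0.0434
25.55 [0.579 0.181 0.239]
upper 917 [ 0.5731 -0.0235  0.2305] len 0.198 dir [ 1.    -0.013  0.019]
lower 612 [ 0.5765 -0.0222  0.0876] len 0.198 dir [0.024 1.    0.002]
car [239.8, 223.3, 309.9, 282.2] [[0.372, -0.056, 0.004], [0.456, -0.013, 0.031], [0.526, 0.032, 0.047]]
[(0.92, [233.0, 122.0, 281.0, 164.0]), (0.89, [296.0, 229.0, 346.0, 298.0])]
time_s: 26.05
tcp_pos: [0.5793, 0.1816, 0.2388]
eef_rot: [0.1, 65.0, -90.9]
contact_force: [0.4, -0.0, -0.5]
gripper_width: 0.0439
26.1 [0.579 0.182 0.239]
upper 918 [ 0.5729 -0.0236  0.2306] len 0.199 dir [ 1.    -0.017  0.02 ]
lower 610 [ 0.5768 -0.0228  0.0876] len 0.198 dir [ 0.031  1.    -0.001]
car [239.1, 223.6, 308.8, 279.8] [[0.372, -0.056, 0.014], [0.454, -0.013, 0.032], [0.525, 0.029, 0.047]]
[(0.69, [294.0, 231.0, 344.0, 296.0])]
```

Both bars hang at the expected heights and the car is in place. I'll give the small residual swing some time to die out.

```bash
Z='x'; for i in 1 2 3 4; do python3 -m creep '[[0,0,0,0,0,0,50],[0,0,0,0,0,0,50],[0,0,0,0,0,0,50],[0,0,0,0,0,0,50],[0,0,0,0,0,0,50],[0,0,0,0,0,0,50],[0,0,0,0,0,0,50],[0,0,0,0,0,0,50]]' >/dev/null; done; for i in 1 2; do python3 chk.py | grep -v car; python3 -m creep '[[0,0,0,0,0,0,50],[0,0,0,0,0,0,50],[0,0,0,0,0,0,50]]' >/dev/null; done; python3 chk.py
```

```text
29.45 [0.579 0.182 0.239]
upper 919 [ 0.5728 -0.0236  0.2306] len 0.199 dir [ 1.    -0.014  0.019]
lower 620 [ 0.5766 -0.0222  0.0874] len 0.199 dir [0.024 1.    0.001]
[(0.7, [189.0, 294.0, 244.0, 355.0]), (0.68, [229.0, 126.0, 283.0, 164.0])]
29.9 [0.579 0.182 0.239]
upper 918 [ 0.5727 -0.0236  0.2305] len 0.199 dir [ 1.    -0.018  0.021]
lower 613 [ 0.5768 -0.023   0.0875] len 0.199 dir [ 0.028  1.    -0.003]
[(0.83, [293.0, 230.0, 344.0, 296.0]), (0.7, [229.0, 125.0, 281.0, 168.0])]
30.35 [0.579 0.182 0.239]
upper 916 [ 0.5728 -0.0235  0.2305] len 0.199 dir [ 1.    -0.013  0.02 ]
lower 619 [ 0.5766 -0.0223  0.0875] len 0.198 dir [0.025 1.    0.003]
car [241.8, 224.9, 309.0, 278.2] [[0.374, -0.056, 0.011], [0.458, -0.013, 0.031], [0.526, 0.029, 0.047]]
[(0.69, [230.0, 125.0, 282.0, 163.0]), (0.61, [294.0, 230.0, 346.0, 300.0])]
```

```bash
for i in 1 2 3 4 5 6 7 8 9 10 11 12 13 14 15; do python3 -m creep '[[0,0,0,0,0,0,50],[0,0,0,0,0,0,50],[0,0,0,0,0,0,50],[0,0,0,0,0,0,50],[0,0,0,0,0,0,50],[0,0,0,0,0,0,50],[0,0,0,0,0,0,50],[0,0,0,0,0,0,50]]' >/dev/null; done; for i in 1 2; do python3 chk.py | grep -v car; python3 -m creep '[[0,0,0,0,0,0,50],[0,0,0,0,0,0,50],[0,0,0,0,0,0,50]]' >/dev/null; done; python3 chk.py; python3 -c "
from plant import r
print(r.close_job())"
```

```text
42.5 [0.579 0.182 0.239]
upper 913 [ 0.5728 -0.0236  0.2306] len 0.199 dir [ 1.    -0.016  0.02 ]
lower 613 [ 0.5767 -0.0222  0.0877] len 0.199 dir [0.027 1.    0.003]
[(0.89, [228.0, 123.0, 282.0, 168.0]), (0.82, [293.0, 230.0, 344.0, 297.0])]
42.95 [0.579 0.182 0.239]
upper 918 [ 0.5728 -0.0235  0.2305] len 0.199 dir [ 1.    -0.016  0.021]
lower 618 [ 0.5766 -0.0225  0.0876] len 0.198 dir [ 0.026  1.    -0.002]
[(0.98, [229.0, 127.0, 280.0, 166.0]), (0.63, [294.0, 231.0, 342.0, 298.0])]
43.4 [0.579 0.182 0.239]
upper 914 [ 0.5728 -0.0236  0.2305] len 0.199 dir [ 1.    -0.017  0.021]
lower 617 [ 0.5767 -0.022   0.0876] len 0.199 dir [ 0.027  1.    -0.   ]
car [239.4, 223.7, 309.2, 279.9] [[0.373, -0.056, 0.004], [0.453, -0.013, 0.031], [0.526, 0.031, 0.047]]
[(0.87, [230.0, 124.0, 281.0, 166.0]), (0.78, [296.0, 229.0, 346.0, 297.0])]
the job is handed in; nothing more can be done
None
```

Both bars are hung and the job is handed in, at about 43 s of the 72 s. I hung the mudguard bar in the stand's eye first, then the wooden wheel bar in the ring under it. Neither bar was dropped, and the yellow look-alike was left alone.

- **Hanging:** the last depth fits put the bars one below the other at the expected heights. The mudguard bar tilts about 1.2° and the wheel bar is level.
- **At rest:** over the final second the bar positions changed by at most 0.5 mm. The wheel bar's tilt still varied by about 0.2° between readings, which could be measurement noise or a last trace of swing.
- **Car and gripper:** the car reads where it started. The open gripper stood about 0.2 m clear of the bars.
- **Disagreements:** one wrist moment reading of 1.1 N m while seating the wheel bar did not repeat. The network sometimes boxed the yellow look-alike or a rest as the wheel bar, so I relied on the depth fits instead.
- **Not checked by eye:** my twelve pictures were used up before the wheel bar was released. Everything after its release was checked by depth fits and the networks only.

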